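# Rake the rusks into an even layer on the drying tray

## Robot

A 6-joint arm with a two-finger parallel gripper is mounted at the origin on a cart in front of the work surface, level with it; the furniture and walls round the work are solid. World frame = base frame: x ahead of the robot, y to its left, z up, the work surface at z = 0. Lengths are in mm, angles in rad, forces in N, time in s.
With the tool pointing down it reaches from about 350 to 875 mm from the base axis. Payload 15.5 kg.
Tool frame: the origin (TCP) lies on the centre line of the jaws, within the pads' length; the fingertips stand 14 mm ahead of it and the grasp point (between the pads) lies 5 mm behind it; z points along the fingers, y is the line along which they close (so a half turn about z gives the same grasp; the last joint's range is limited). The gripper opens to 85 mm and grips with 20 to 120 N. Pads are 22 mm wide; open, the fingers measure 114 mm over their backs; the gripper's body (76 mm by 85 mm) begins 54 mm behind the grasp point. The pads swing forward as they close: fully open they stand 13 mm farther back than shut.
Start: joints at [-1.371, 0.494, 1.345, -0, 1.302, -0.096], TCP at [182.192, -597.857, 245.277] pointing down, gripper open.
Joint ranges: [-2.91, 2.91], [-0.82, 2.16], [0.22, 2.67], [-1.22, 4.37], [0.12, 2.79], [-3.08, 3.08]. Speed limits (rad/s): [1.89, 1.89, 2.57, 3.01, 3.01, 3.01].

## Interface

Orientations are given as a unit quaternion [x, y, z, w].
In Python, from workcell import status, cams, hand_in, models gives the robot as it stands.
- The arm moves only by the shell command python3 -m crank 'ROWS'. ROWS is JSON, a list of rows, each an object with "dp": the shift along the tool's x, y, z in mm, a list of three; "dr": the turn, a rotation vector about the tool's x, y, z in rad, a list of three; "gripper": the opening, from 0 (shut) to 1 (fully open). A call has 1 to 10 rows; each row shifts and turns the commanded pose from where the row before left it, along the tool's axes as they then stand; what a row does not reach is not made up. A row lasts 1/10 s, in which the tool goes at most 50 mm and 8.59 degrees, less where a joint would pass 70% of its speed; a pose out of reach is approached as far as the arm can. A call is refused whole if a number of a shift passes 50 or a number of a turn 0.15, either way. A call with a gripper value outside its range is refused whole. The fingers move at their own pace and stop on an object; the grip force is fixed at half the most. Time passes only in rows, so rows that do not move let the fingers close. It gives the time, the measured TCP pose, the force, the opening and the grip force at its end, in the units of the state.
- status.read_state(): the state, without advancing time (a new reading comes with each control period).
- cams.grab_frame(name): name is "scene" or "top"; returns the picture (420x560x3 uint8, blue, green, red); there is no depth.
- cams.camera_model(name): a dict with "intrinsics" (3x3 intrinsics, pixels), "rvec" (rotation vector, rad) and "tvec" (3), from world to camera coordinates, as OpenCV has them. Camera axes: x right, y down, z forward; pixel columns grow to the right and rows downward; lengths in mm; the calibration is good to about 2 mm. A picture is of the moment at which its call begins. camera_model takes no time and is no camera call.
- hand_in(): hands the job in; it is judged then, once.
Trained networks look in the newest picture that a camera, given by its name, has taken for a name from the list of things; names that differ only in an ending like _2 or _b are one class to them, and where a whole thing is asked for, a point or a joint stands for the part that bears it (a point fixed in the world has none). Each returns a list of dicts, best first, with "conf" (0 to 1); they miss things now and then, are a little off and sometimes report something else, mostly with a low value. They report only what shows in the picture. A call takes as long as a camera call.
- models.regions_of(label, camera): "pixels" (420x560 bool, what is visible of it) and "bbox" ([left, top, width, height] in pixels, round what is visible of it).
- models.mark_of(label, camera): "xy" ([column, row] in pixels: a listed point, or the origin of a listed thing).
The state is a dict: "t": time; "joints": joint angles; "joint_velocities": joint speeds; "joint_efforts": joint torques, N m; "ee_pos": TCP position; "eef_rot": TCP orientation; "ft_force": force on the tool from outside, world axes, zero at the start; "ft_torque": the same for the moment, N m; "opening": finger opening in mm; "finger_force": force on a finger pad.
Only numpy, scipy, OpenCV 4.12 (cv2) and the standard library are available. Lean on these libraries where they do the work, as an engineer would, in place of code of your own. Each camera call takes 0.05 s, during which the arm holds its last target. There are 200 camera calls.

## Task

The rusk chunks are bunched at one end of the drying tray: take the rake from its rest and rake them out along the tray into an even single layer, with some of them (at least two) in each third of the bed. Take the first stroke right along the bed until the rake itself is in the farthest third, slowly, with the tines bearing lightly but steadily on the bed in each third, whichever way it slopes, never hard, and touch the chunks with nothing but the rake. Then set the rake back upright in its rest and leave the tin, cup and glass alone.

Things in the scene. Friction and masses are not known exactly. Their poses are not given: they have to be found in the camera images.
- tray: Shallow wooden drying tray, a brass loop at each end, fixed to the counter; rims 60 mm high, 10 mm thick. Origin: centre of its underside; y is its long axis. Inside 120 mm (x) by 318 mm (y). Two dark inlaid lines across the pale bed at y = +53 and -53 mm part it into equal thirds. The bed scratches if the rake presses on the tray with more than 12 N.
- tray_hinge (a point): Middle of the bed's hinge, under the +53 mm line. The +y third of the bed is level, its surface 26 mm above the tray's origin. From this hinge the other two thirds, one flat panel 212 mm long, slope up or down towards the -y end, which lies up to 17 mm higher or lower (slope -0.08 to +0.08 rad, different each time and not measured: find it by feel).
- rake: Small hand rake, used upright, about 150 g. Origin: midway between the tine tips; z up the handle. Five flat steel tines in a row along its x (96 mm long, 6 mm thick in y, 11.5 mm gaps), 28 mm high under a dark 96 x 24 x 14 mm crossbar. It rakes along its y, either way. Its head is sprung along z: after a 1.5 N preload it yields 1 mm for each 5 N, at most 10 mm.
- rake_grip (a point): Middle of the rake's wooden grip, on its axis 105 mm above the tine tips. The grip is a square post 20 x 20 mm, 75 to 135 mm above the tips, under a 25 mm round cap that ends at 140 mm.
- rest: Dark wooden rest, fixed to the counter, 124 x 56 mm, two rails 34 mm high. Origin: centre of its underside. Its slot along x (12 x 108 mm, open on top) takes the tines; the crossbar sits on the rails, the rake's origin then 6 mm above the rest's, x axes parallel. A tall shelf post stands behind, between rest and tray (front face at x 0.565, y -0.12 to -0.05): carry the rake past nearer the robot.
- tea_tin: Round green tea tin, 69 mm across, 89 mm high; origin under its centre. Leave alone.
- espresso_a: Small espresso cup with a green band, 63 x 88 x 51 mm high; origin under its centre. Leave alone.
- teal_glass_0: Small teal glass tumbler, 68 mm across, 84 mm high; origin under its centre. Leave alone.
- rusk_0: Hard twice-baked rusk chunk, golden with a brown crust, 22 x 20 x 20 mm, 15 g; origin at its centre. The nine chunks start bunched at the tray's +y end in three rough ranks across the tray (0-2 at the end, 3-5 next, 6-8 foremost), about 38 mm from rank to rank, so that the tines can be let down between ranks.
- rusk_1: Hard twice-baked rusk chunk, golden with a brown crust, 22 x 20 x 20 mm, 15 g; origin at its centre.
- rusk_2: Hard twice-baked rusk chunk, golden with a brown crust, 22 x 20 x 20 mm, 15 g; origin at its centre.
- rusk_3: Hard twice-baked rusk chunk, golden with a brown crust, 22 x 20 x 20 mm, 15 g; origin at its centre.
- rusk_4: Hard twice-baked rusk chunk, golden with a brown crust, 22 x 20 x 20 mm, 15 g; origin at its centre.
- rusk_5: Hard twice-baked rusk chunk, golden with a brown crust, 22 x 20 x 20 mm, 15 g; origin at its centre.
- rusk_6: Hard twice-baked rusk chunk, golden with a brown crust, 22 x 20 x 20 mm, 15 g; origin at its centre.
- rusk_7: Hard twice-baked rusk chunk, golden with a brown crust, 22 x 20 x 20 mm, 15 g; origin at its centre.
- rusk_8: Hard twice-baked rusk chunk, golden with a brown crust, 22 x 20 x 20 mm, 15 g; origin at its centre.

How it is judged:
By the outcome, as a careful person would: the job done as asked, in the order asked, and still so for the second after the job is handed in, with the robot touching nothing.
It also fails if it takes over 72 s, if anything falls off the work surface, if the arm or the gripper's body presses on something with over 40 N, if the wrist force passes 120 N, or if a joint passes its speed limit or range.

## Working session

There is one attempt and no reset: what is moved stays moved. The work goes in short steps, Python scripts to look and compute and a shell command to move; the robot and the scene stay as the last step left them, time stands still between calls to the robot, and variables do not carry over. Pictures are saved under pics/ and viewed, at most 11 in all, crops included, and the job is handed in when it is done.

```bash
mkdir -p pics; ls; cat > h.py <<'E'
import numpy as np,cv2
from workcell import status,cams,models
from scipy.spatial.transform import Rotation as R
def cm(n):
    c=cams.camera_model(n);return np.array(c["intrinsics"],float),R.from_rotvec(np.ravel(c["rvec"])).as_matrix(),np.ravel(c["tvec"]).astype(float)
def ray(n,uv):
    K,Rm,t=cm(n);d=Rm.T@np.linalg.solve(K,[uv[0],uv[1],1]);return -Rm.T@t,d/np.linalg.norm(d)
def atz(n,uv,z):
    o,d=ray(n,uv);return o+d*(z-o[2])/d[2]
def tri(u1,u2):
    A=np.zeros((3,3));b=np.zeros(3)
    L=[ray("scene",u1),ray("top",u2)]
    for o,d in L:
        P=np.eye(3)-np.outer(d,d);A+=P;b+=P@o
    p=np.linalg.solve(A,b);return p,[np.linalg.norm((np.eye(3)-np.outer(d,d))@(p-o)) for o,d in L][0]*2
def proj(n,p):
    K,Rm,t=cm(n);q=K@(Rm@np.asarray(p,float)+t);return q[:2]/q[2]
E
python3 - <<'E'
from h import *
np.set_printoptions(precision=1,suppress=True)
for n in("scene","top"): cv2.imwrite(f"pics/{n}0.png",cams.grab_frame(n)); print(n,ray(n,(280,210)))
for l in["tray","tray_hinge","rake","rake_grip","rest","tea_tin","espresso_a","teal_glass_0"]:
    r={n:[(np.array(a["xy"]),round(a["conf"],2)) for a in models.mark_of(l,n)[:2]] for n in("scene","top")}
    print(l,r)
    if r["scene"] and r["top"]: print("   ",*tri(r["scene"][0][0],r["top"][0][0]))
for a in models.mark_of("rusk_0","top"): print(a["xy"],round(a["conf"],2),atz("top",a["xy"],36))
s=status.read_state();print(s["t"],s["ee_pos"],s["eef_rot"],s["opening"],s["ft_force"])
print(R.from_quat(s["eef_rot"]).as_matrix())
E
```

```text
pics
scene (array([-356. , -231.3, 1258.7]), array([ 0.5,  0.1, -0.8]))
top (array([ 196.9,  -35.5, 1259.2]), array([ 0.2,  0. , -1. ]))
tray {'scene': [(array([215.8, 189. ]), 0.66)], 'top': [(array([211.7, 189.8]), 0.8)]}
    [505.  199.   -2.5] 7.759886835903893
tray_hinge {'scene': [(array([204.6, 180.4]), 0.62)], 'top': [(array([192.8, 186.9]), 0.92)]}
    [500.9 242.1  41.9] 2.3434665258097915
rake {'scene': [(array([327.1, 218.3]), 0.72), (array([180.4, 173.3]), 0.32)], 'top': [(array([355.5, 212.1]), 0.64)]}
    [ 457.4 -234.4   32. ] 2.6833221148894344
rake_grip {'scene': [(array([334.3, 204.6]), 0.78), (array([198.9, 180.2]), 0.3)], 'top': [(array([361.2, 201.3]), 0.78), (array([354.1, 212.1]), 0.45)]}
    [ 478.5 -244.4   90.2] 6.7048900020795115
rest {'scene': [(array([329.9, 226. ]), 0.54)], 'top': [(array([351.2, 212.2]), 0.64)]}
    [ 476.6 -242.6  -49.8] 14.455567265705051
tea_tin {'scene': [(array([382. , 226.2]), 0.63)], 'top': [(array([184.9, 181.9]), 0.7)]}
    [ 103.8 -134.5  904.4] 496.1798248398817
espresso_a {'scene': [(array([178.1, 224. ]), 0.65)], 'top': [(array([178.2, 246.1]), 0.98), (array([193.7, 185.4]), 0.5)]}
    [329.8 285.3 -18.2] 8.464548056103276
teal_glass_0 {'scene': [(array([296.9, 212.3]), 0.83)], 'top': [(array([319.3, 203.6]), 0.79)]}
    [ 482.7 -126.2   -6. ] 12.73741805424636
[157.4, 189.0] 0.57 [489.1 347.7  36. ]
[184.2, 171.7] 0.57 [546.7 274.9  36. ]
[172.4, 169.7] 0.56 [550.6 310.5  36. ]
[159.5, 179.2] 0.5 [519.1 345.2  36. ]
[168.9, 183.4] 0.46 [508.1 316.   36. ]
[170.2, 192.8] 0.42 [480.  308.8  36. ]
[158.9, 167.9] 0.41 [553.6 351.2  36. ]
[182.7, 192.4] 0.39 [483.6 272.4  36. ]
[186.5, 184.4] 0.39 [508.4 263.9  36. ]
0.95 [ 182.2 -597.9  245.3] [1.  0.1 0.  0. ] 85.43824604633812 [-0.2  0.3 -0.6]
[[ 1.   0.3  0. ]
 [ 0.3 -1.  -0. ]
 [ 0.   0.  -1. ]]
```

```bash
python3 - <<'E'
import cv2
a=cv2.imread("pics/top0.png")[130:280,130:400];b=cv2.imread("pics/scene0.png")[140:270,140:410]
cv2.imwrite("pics/topc.png",cv2.resize(a,None,fx=2.95,fy=2.95,interpolation=cv2.INTER_CUBIC))
cv2.imwrite("pics/scenec.png",cv2.resize(b,None,fx=2.95,fy=2.95,interpolation=cv2.INTER_CUBIC))
E
```

```text
(no output)
```

View pics/topc.png

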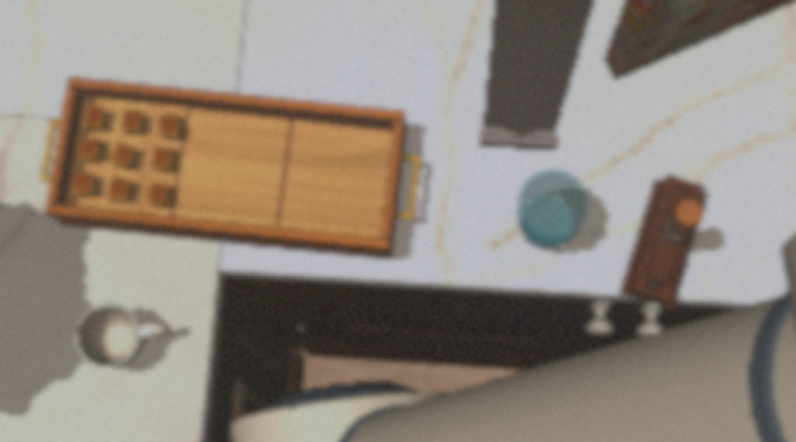

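View pics/scenec.png

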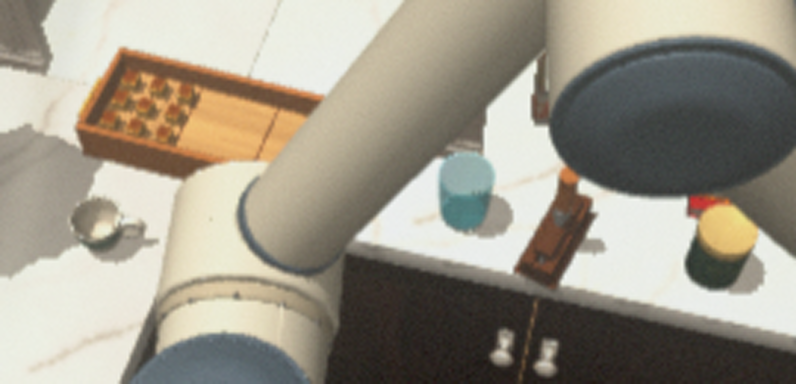

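```bash
cat > fit.py <<'E'
from h import *
from scipy.optimize import minimize
def sil(n,pose,box):
    x,y,th,z0=pose;c,s=np.cos(th),np.sin(th);P=[]
    for X in(-1,1):
        for Y in(-1,1):
            for Z in(0,1):
                a,b=X*box[0]/2,Y*box[1]/2
                P.append(proj(n,[x+c*a-s*b,y+s*a+c*b,z0+Z*box[2]]))
    h=cv2.convexHull((np.array(P)*8).astype(np.float32))
    m=np.zeros((420,560),np.uint8);cv2.fillConvexPoly(m,np.round(h).astype(np.int32),255,cv2.LINE_AA,3);return m/255.
def fit(masks,box,x0,z0=0.):
    f=lambda p:sum(np.abs(sil(n,[*p[:2],p[2]/100,z0],box)-m).sum() for n,m in masks)
    best=None
    for d in(-15,0,15):
        r=minimize(f,[x0[0],x0[1],x0[2]*100+d],method="Nelder-Mead",options=dict(initial_simplex=np.array([x0[0],x0[1],x0[2]*100+d])+np.array([[0,0,0],[12,0,0],[0,12,0],[0,0,10]])))
        if best is None or r.fun<best.fun: best=r
    p=best.x;return p[0],p[1],p[2]/100,best.fun,sum(m.sum() for _,m in masks)
E
python3 - <<'E'
from fit import *
np.set_printoptions(precision=2,suppress=True)
M={}
for n in("scene","top"):
    cams.grab_frame(n)
    for l in("tray","rest","rake"):
        r=models.regions_of(l,n)
        if r: M[l,n]=np.array(r[0]["pixels"],float);print(l,n,r[0]["conf"],r[0]["bbox"],M[l,n].sum())
def fill(m):
    p=np.argwhere(m>0)[:,::-1].astype(np.int32);k=np.zeros(m.shape,np.uint8);cv2.fillConvexPoly(k,cv2.convexHull(p),1);return k.astype(float)
t=M["tray","top"].astype(np.uint8);t=cv2.morphologyEx(t,cv2.MORPH_OPEN,np.ones((15,15),np.uint8))
print("tray",fit([("top",fill(t))],(140,338,60),(510,190,-0.08)))
for ns in(["top"],["scene"],["top","scene"]):
    ms=[(n,fill(cv2.morphologyEx(M["rest",n].astype(np.uint8),cv2.MORPH_OPEN,np.ones((3,3),np.uint8)))) for n in ns]
    print("rest",ns,fit(ms,(124,56,34),(475,-240,-0.3)))
# cap
cc={}
for n in("scene","top"):
    im=cv2.imread(f"pics/{n}0.png").astype(int);h=cv2.cvtColor(im.astype(np.uint8),cv2.COLOR_BGR2HSV)
    k=((h[...,0]<16)&(h[...,1]>120)&(h[...,2]>150)).astype(np.uint8)
    u0=(361,201) if n=="top" else (334,202)
    w=np.zeros_like(k);w[u0[1]-10:u0[1]+10,u0[0]-12:u0[0]+12]=1;p=np.argwhere(k*w)[:,::-1];cc[n]=p.mean(0);print(n,len(p),p.min(0),p.max(0),cc[n])
    print(atz(n,cc[n],146),atz(n,cc[n],140))
print(tri(cc["scene"],cc["top"]))
E
```

```text
tray scene 0.96 [168.1, 156.4, 79.4, 43.7] 2066.0
rest scene 0.54 [316.0, 208.0, 25.7, 30.6] 345.0
rake scene 0.5 [318.3, 196.9, 19.8, 32.4] 272.0
tray top 0.93 [144.5, 155.2, 122.9, 60.8] 5672.0
rest top 0.91 [339.2, 188.8, 33.7, 46.1] 523.0
rake top 0.86 [348.0, 192.9, 19.0, 36.5] 308.0
tray (np.float64(505.56590289834094), np.float64(192.474262755594), np.float64(-0.030099339112332816), np.float64(2231.0901960784313), np.float64(3991.0))Traceback (most recent call last):
  File "<stdin>", line 15, in <module>
  File "fit.py", line 16, in fit
    r=minimize(f,[x0[0],x0[1],x0[2]*100+d],method="Nelder-Mead",options=dict(initial_simplex=np.array([x0[0],x0[1],x0[2]*100+d])+np.array([[0,0,0],[12,0,0],[0,12,0],[0,0,10]])))
    res = _minimize_neldermead(fun, x0, args, callback, bounds=bounds,
                               **options)
    fxr = func(xr)
    fx = function(np.copy(x), *(wrapper_args + args))
  File "fit.py", line 13, in <lambda>
    f=lambda p:sum(np.abs(sil(n,[*p[:2],p[2]/100,z0],box)-m).sum() for n,m in masks)
               ~~~^^^^^^^^^^^^^^^^^^^^^^^^^^^^^^^^^^^^^^^^^^^^^^^^^^^^^^^^^^^^^^^^^^
  File "fit.py", line 13, in <genexpr>
    f=lambda p:sum(np.abs(sil(n,[*p[:2],p[2]/100,z0],box)-m).sum() for n,m in masks)
                          ~~~^^^^^^^^^^^^^^^^^^^^^^^^^^^^
  File "fit.py", line 9, in sil
    P.append(proj(n,[x+c*a-s*b,y+s*a+c*b,z0+Z*box[2]]))
             ~~~~^^^^^^^^^^^^^^^^^^^^^^^^^^^^^^^^^^^^^
  File "h.py", line 17, in proj
    K,Rm,t=cm(n);q=K@(Rm@np.asarray(p,float)+t);return q[:2]/q[2]
           ~~^^^
  File "h.py", line 5, in cm
    c=cams.camera_model(n);return np.array(c["intrinsics"],float),R.from_rotvec(np.ravel(c["rvec"])).as_matrix(),np.ravel(c["tvec"]).astype(float)
ValueError: time passes only in moves, steps and waits
```

```bash
sed -i 's/^def cm(n):/import functools\n@functools.lru_cache\ndef cm(n):/' h.py
python3 - <<'E'
from fit import *
np.set_printoptions(precision=2,suppress=True)
M={}
for n in("scene","top"):
    cams.grab_frame(n)
    for l in("tray","rest"):
        r=models.regions_of(l,n)
        if r: M[l,n]=np.array(r[0]["pixels"],float)
def fill(m,o=1):
    k=np.zeros(m.shape,np.uint8);c,_=cv2.findContours(m.astype(np.uint8),0,2);cv2.drawContours(k,c,-1,1,-1)
    k=cv2.morphologyEx(k,cv2.MORPH_OPEN,np.ones((o,o),np.uint8));p=np.argwhere(k>0)[:,::-1].astype(np.int32);k[:]=0;cv2.fillConvexPoly(k,cv2.convexHull(p),1);return k.astype(float)
print("tray",fit([("top",fill(M["tray","top"],25))],(140,338,60),(510,190,-0.08)))
for ns in(["top"],["scene"],["top","scene"]):
    print("rest",ns,fit([(n,fill(M["rest",n],3)) for n in ns],(124,56,34),(475,-240,-0.3)))
cc={}
for n in("scene","top"):
    im=cv2.imread(f"pics/{n}0.png");h=cv2.cvtColor(im,cv2.COLOR_BGR2HSV)
    k=((h[...,0]<16)&(h[...,1]>120)&(h[...,2]>150)).astype(np.uint8)
    u0=(364,202) if n=="top" else (334,202)
    w=np.zeros_like(k);w[u0[1]-10:u0[1]+10,u0[0]-12:u0[0]+12]=1;p=np.argwhere(k*w)[:,::-1];cc[n]=p.mean(0);print(n,len(p),p.min(0),p.max(0),cc[n],atz(n,cc[n],146))
print(tri(cc["scene"],cc["top"]))
for n in("scene","top"):
    m=M["rest",n];d=cv2.imread(f"pics/{n}0.png");d[m>0,1]=255
s=status.read_state();print(s["t"])
E
```

```text
tray (np.float64(506.3875110588058), np.float64(199.73272728156365), np.float64(-0.029126299097620382), np.float64(252.30980392156863), np.float64(6191.0))
rest ['top'] (np.float64(463.7207865080014), np.float64(-236.47950763919667), np.float64(-0.29214968925452933), np.float64(116.3686274509804), np.float64(850.0))
rest ['scene'] (np.float64(2522.3827160493584), np.float64(-434.07407407406436), np.float64(-1.0639917695473275), np.float64(342.0), np.float64(342.0))
rest ['top', 'scene'] (np.float64(463.80459567328637), np.float64(-236.6123467655611), np.float64(-0.21760743024190007), np.float64(1102.8), np.float64(1192.0))
scene 24 [330 197] [335 201] [332.42 199.29] [ 459.87 -237.12  146.  ]
top 31 [361 199] [366 204] [363.45 201.58] [ 463.51 -237.34  146.  ]
(array([ 464.71, -237.79,  139.88]), np.float64(1.3836933391750044))
1.65
```

```bash
cat > go.py <<'E'
from h import *
def rep(tgt=None,yaw=None):
    s=status.read_state();m=R.from_quat(s["eef_rot"]).as_matrix();p=np.array(s["ee_pos"])
    a=np.arctan2(m[1,0],m[0,0]);np.set_printoptions(precision=3,suppress=True)
    print("t",round(s["t"],2),"p",p,"toolyaw",round(a,3),"tilt",m[:2,2],"F",np.array(s["ft_force"]),"open",round(s["opening"],1),"ff",s["finger_force"],"j6",round(s["joints"][5],2))
    if tgt is not None: print("dp at present yaw",m.T@(np.array(tgt)-p))
    if yaw is not None:
        print("dr",m.T@np.array([np.cos(yaw)*0,0,yaw-a]))
        n=np.array([[np.cos(yaw),np.sin(yaw),0],[np.sin(yaw),-np.cos(yaw),0],[0,0,-1]])
        if tgt is not None: print("dp at new yaw",n.T@(np.array(tgt)-p))
E
python3 -c "
from go import *
rep([464,-237,230],-0.29)"
```

```text
t 1.65 p [ 182.191 -597.852  245.281] toolyaw 0.296 tilt [-0. -0.] F [-0.314 -0.047  0.277] open 85.6 ff 0.0 j6 -0.1
dp at present yaw [ 374.764 -263.026   15.277]
dr [ 0.    -0.     0.586]
dp at new yaw [ 166.855 -426.368   15.281]
```

```bash
python3 -m crank '[{"dp":[0,0,0],"dr":[0,0,0.147],"gripper":1},{"dp":[0,0,0],"dr":[0,0,0.147],"gripper":1},{"dp":[0,0,0],"dr":[0,0,0.146],"gripper":1},{"dp":[0,0,0],"dr":[0,0,0.146],"gripper":1},{"dp":[13,-33,1],"dr":[0,0,0],"gripper":1},{"dp":[13,-33,1],"dr":[0,0,0],"gripper":1},{"dp":[13,-33,1],"dr":[0,0,0],"gripper":1},{"dp":[13,-33,1],"dr":[0,0,0],"gripper":1},{"dp":[13,-33,1],"dr":[0,0,0],"gripper":1},{"dp":[13,-33,1],"dr":[0,0,0],"gripper":1}]'
python3 -m crank '[{"dp":[13,-33,1],"dr":[0,0,0],"gripper":1},{"dp":[13,-33,1],"dr":[0,0,0],"gripper":1},{"dp":[13,-33,1],"dr":[0,0,0],"gripper":1},{"dp":[13,-33,1],"dr":[0,0,0],"gripper":1},{"dp":[13,-33,2],"dr":[0,0,0],"gripper":1},{"dp":[13,-33,2],"dr":[0,0,0],"gripper":1},{"dp":[11,-30,2],"dr":[0,0,0],"gripper":1},{"dp":[0,0,0],"dr":[0,0,0],"gripper":1}]'
python3 -c "
from go import *
rep([464,-237,230],-0.29)
im=cams.grab_frame('scene');cv2.imwrite('pics/s1.png',cv2.resize(im[130:290,150:420],None,fx=2.95,fy=2.95,interpolation=2))
im=cams.grab_frame('top');cv2.imwrite('pics/t1.png',im)
for l in('rake','rest','rake_grip'):
  for n in('scene','top'): print(l,n,[(a['xy'],round(a['conf'],2)) for a in models.mark_of(l,n)[:2]])
"
```

```text
t: 2.65
ee_pos: [314.3, -429.3, 239.4]
eef_rot: [0.989, -0.145, 0.0, 0.0]
ft_force: [0.7, -0.4, -0.0]
opening: 85.2
finger_force: 0.0
t: 3.45
ee_pos: [465.7, -234.8, 229.1]
eef_rot: [0.99, -0.143, 0.0, -0.0]
ft_force: [-1.1, -0.7, -0.1]
opening: 85.4
finger_force: 0.0
t 3.45 p [ 465.717 -234.772  229.127] toolyaw -0.287 tilt [0.    0.001] F [-1.086 -0.734 -0.1  ] open 85.4 ff 0.0 j6 1.28
dp at present yaw [-1.016  2.623 -0.875]
dr [-0.     0.     0.003]
dp at new yaw [-1.009  2.626 -0.873]
rake scene [([324.1, 220.6], 0.66)]
rake top []
rest scene [([327.8, 224.0], 0.74)]
rest top []
rake_grip scene [([329.6, 204.9], 0.64)]
rake_grip top []
```

View pics/s1.png

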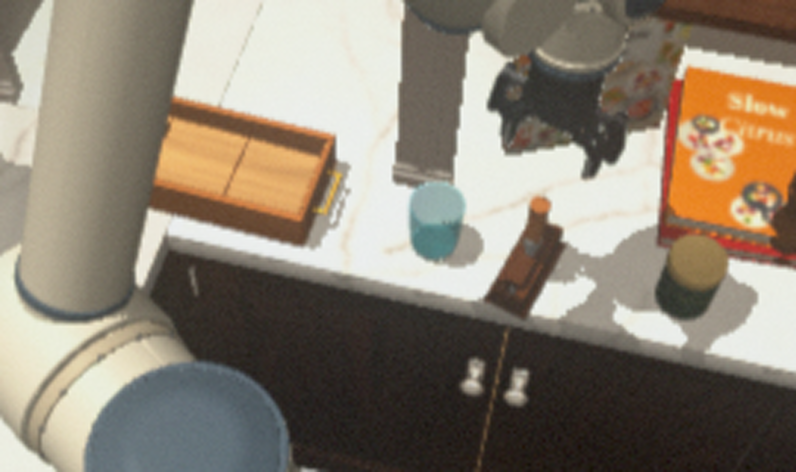

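```bash
python3 - <<'E'
from fit import *
np.set_printoptions(precision=3,suppress=True)
def atp(x,y):return np.array([150+x/2.95,130+y/2.95])
cams.grab_frame("scene")
r=models.regions_of("rest","scene");print(r[0]["bbox"],r[0]["conf"])
m=np.array(r[0]["pixels"]).astype(np.uint8)
k=cv2.morphologyEx(m,cv2.MORPH_OPEN,np.ones((3,3),np.uint8));p=np.argwhere(k>0)[:,::-1].astype(np.int32);k[:]=0;cv2.fillConvexPoly(k,cv2.convexHull(p),1)
print(m.sum(),k.sum(),fit([("scene",k.astype(float))],(124,56,34),(464,-237,-0.25)))
for yaw in(-0.2,-0.29,-0.36):
    c,s=np.cos(yaw),np.sin(yaw)
    for X,Y in((-62,-28),(-62,28),(62,-28),(62,28)):
        q=(proj("scene",[464+c*X-s*Y,-237+s*X+c*Y,34])-[150,130])*2.95;print(yaw,X,Y,q)
E
```

```text
[315.3, 211.3, 26.7, 24.3] 0.57
294 405 (np.float64(463.1297678446431), np.float64(-238.39666324083956), np.float64(-0.19510664827445567), np.float64(231.3764705882353), np.float64(405.0))
-0.2 -62 -28 [529.853 304.   ]
-0.2 -62 28 [485.737 286.14 ]
-0.2 62 -28 [566.488 225.618]
-0.2 62 28 [523.936 209.221]
-0.29 -62 -28 [524.633 303.667]
-0.29 -62 28 [482.373 282.628]
-0.29 62 -28 [569.898 228.911]
-0.29 62 28 [528.886 209.526]
-0.36 -62 -28 [520.585 303.13 ]
-0.36 -62 28 [480.017 279.75 ]
-0.36 62 -28 [572.322 231.628]
-0.36 62 28 [532.729 210.014]
```

```bash
python3 - <<'E'
from h import *
a=cv2.imread("pics/top0.png");b=cv2.imread("pics/s1.png")
import numpy as np
A=cv2.resize(a[175:245,330:385],None,fx=7,fy=7,interpolation=2)
def poly(x,y,yaw,n,z):
    c,s=np.cos(yaw),np.sin(yaw);return np.array([proj(n,[x+c*X-s*Y,y+s*X+c*Y,z]) for X,Y in((-62,-28),(-62,28),(62,28),(62,-28))])
def score(n,img,off,sc,x0,y0):
    g=cv2.GaussianBlur(cv2.cvtColor(img,cv2.COLOR_BGR2GRAY),(0,0),1 if sc==1 else 2).astype(float)
    best=[]
    gx=cv2.Sobel(g,cv2.CV_64F,1,0);gy=cv2.Sobel(g,cv2.CV_64F,0,1);G=np.hypot(gx,gy)
    for yaw in np.arange(-0.4,-0.1,0.02):
        bb=0
        for dx in range(-10,11,2):
            for dy in range(-10,11,2):
                P=(poly(x0+dx,y0+dy,yaw,n,34)-off)*sc;S=0
                for i in (0,2,1,3):
                    q=P[i]+(P[(i+1)%4]-P[i])*np.linspace(0.05,.95,30)[:,None]
                    S+=cv2.remap(G,q[:,0].astype(np.float32)[None],q[:,1].astype(np.float32)[None],1).mean()
                if S>bb: bb=S;w=(dx,dy)
        best.append((round(bb,1),round(yaw,2),w))
    print(n,*best,sep="\n")
score("top",a,np.array([0,0]),1,464,-237)
score("scene",b,np.array([150,130]),2.95,464,-237)
for yaw,col in((-0.2,(0,255,0)),(-0.29,(255,255,0))):
    cv2.polylines(A,[np.round((poly(464,-237,yaw,"top",34)+.5-[330,175])*7).astype(np.int32)],True,col,1)
cv2.imwrite("pics/restA.png",A)
E
```

```text
top
(np.float64(593.2), np.float64(-0.4), (-2, 2))
(np.float64(616.1), np.float64(-0.38), (-2, 2))
(np.float64(636.1), np.float64(-0.36), (-2, 2))
(np.float64(653.6), np.float64(-0.34), (-2, 2))
(np.float64(667.3), np.float64(-0.32), (-2, 2))
(np.float64(676.0), np.float64(-0.3), (-2, 2))
(np.float64(679.6), np.float64(-0.28), (-2, 2))
(np.float64(678.0), np.float64(-0.26), (-2, 2))
(np.float64(671.4), np.float64(-0.24), (-4, 2))
(np.float64(660.0), np.float64(-0.22), (-4, 2))
(np.float64(644.4), np.float64(-0.2), (-4, 2))
(np.float64(625.6), np.float64(-0.18), (-4, 2))
(np.float64(604.6), np.float64(-0.16), (-4, 2))
(np.float64(582.4), np.float64(-0.14), (-4, 2))
(np.float64(560.8), np.float64(-0.12), (-4, 2))
(np.float64(540.8), np.float64(-0.1), (-4, 2))
scene
(np.float64(312.9), np.float64(-0.4), (-8, -8))
(np.float64(331.6), np.float64(-0.38), (-8, -8))
(np.float64(350.9), np.float64(-0.36), (-8, -8))
(np.float64(371.7), np.float64(-0.34), (-6, -8))
(np.float64(390.4), np.float64(-0.32), (-6, -8))
(np.float64(410.5), np.float64(-0.3), (-8, -6))
(np.float64(424.7), np.float64(-0.28), (-8, -6))
(np.float64(430.5), np.float64(-0.26), (-8, -6))
(np.float64(427.6), np.float64(-0.24), (-8, -6))
(np.float64(418.2), np.float64(-0.22), (-6, -6))
(np.float64(402.6), np.float64(-0.2), (-6, -6))
(np.float64(382.7), np.float64(-0.18), (-6, -6))
(np.float64(367.1), np.float64(-0.16), (-8, -4))
(np.float64(354.5), np.float64(-0.14), (-6, -4))
(np.float64(338.4), np.float64(-0.12), (-6, -4))
(np.float64(320.8), np.float64(-0.1), (-6, -4))
```

View pics/restA.png

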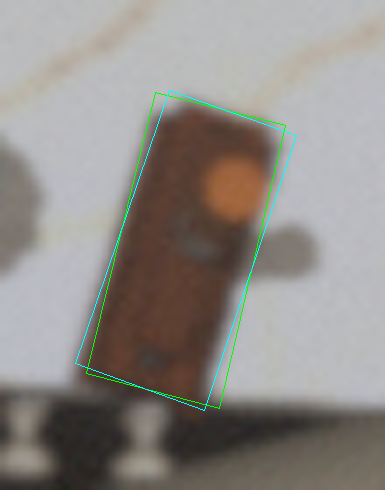

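```bash
python3 -m crank '[{"dp":[-3,3,10],"dr":[0,0,-0.017],"gripper":1},{"dp":[0,0,20],"dr":[0,0,0],"gripper":1},{"dp":[0,0,20],"dr":[0,0,0],"gripper":1},{"dp":[0,0,20],"dr":[0,0,0],"gripper":1},{"dp":[0,0,20],"dr":[0,0,0],"gripper":1},{"dp":[0,0,20],"dr":[0,0,0],"gripper":1},{"dp":[0,0,13],"dr":[0,0,0],"gripper":1},{"dp":[0,0,0],"dr":[0,0,0],"gripper":1}]'
python3 -m crank '[{"dp":[0,0,0],"dr":[0,0,0],"gripper":0.4},{"dp":[0,0,0],"dr":[0,0,0],"gripper":0.4},{"dp":[0,0,0],"dr":[0,0,0],"gripper":0.4},{"dp":[0,0,0],"dr":[0,0,0],"gripper":0.4},{"dp":[0,0,0],"dr":[0,0,0],"gripper":0.3}]'
python3 -c "
from go import *
rep([462,-237,106],-0.27)
im=cams.grab_frame('scene');cv2.imwrite('pics/s2.png',cv2.resize(im[160:260,270:390],None,fx=6,fy=6,interpolation=2))
"
```

```text
t: 4.75
ee_pos: [459.1, -239.0, 104.3]
eef_rot: [0.991, -0.136, -0.002, -0.001]
ft_force: [-0.2, -0.8, -0.5]
opening: 85.6
finger_force: 0.0
t: 5.25
ee_pos: [460.5, -239.5, 106.6]
eef_rot: [0.991, -0.136, 0.0, 0.0]
ft_force: [0.9, 1.2, -0.1]
opening: 26.1
finger_force: 0.1
t 5.25 p [ 460.504 -239.541  106.605] toolyaw -0.273 tilt [ 0.001 -0.   ] F [ 0.88   1.163 -0.1  ] open 26.1 ff 0.07716321386396885 j6 1.25
dp at present yaw [ 0.755 -2.85   0.605]
dr [ 0.     0.    -0.003]
dp at new yaw [ 0.765 -2.848  0.605]
```

View pics/s2.png

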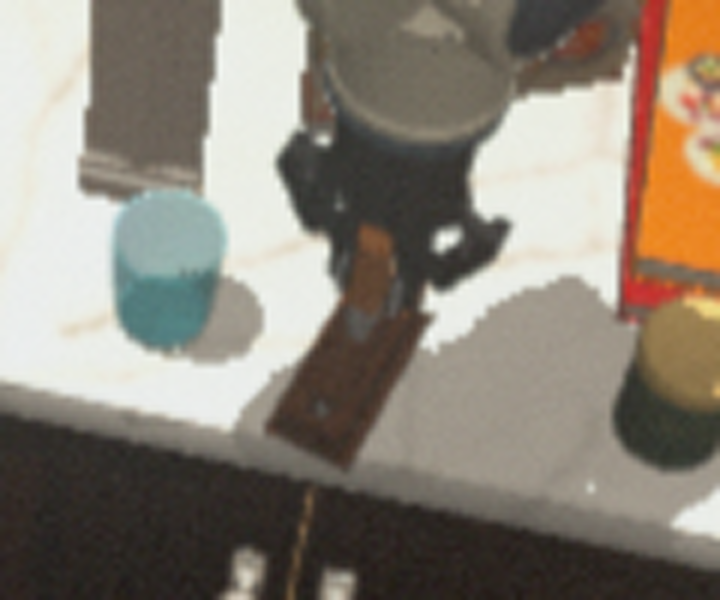

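```bash
python3 -m crank '[{"dp":[2,-1.5,0],"dr":[0,0,0],"gripper":0.3},{"dp":[0,0,0],"dr":[0,0,0],"gripper":0.2},{"dp":[0,0,0],"dr":[0,0,0],"gripper":0.1},{"dp":[0,0,0],"dr":[0,0,0],"gripper":0.1}]'
python3 -m crank '[{"dp":[0,0,0],"dr":[0,0,0],"gripper":0.1}]'
```

```text
t: 5.7
ee_pos: [462.9, -238.6, 106.3]
eef_rot: [0.991, -0.136, 0.0, 0.0]
ft_force: [1.4, -0.5, 0.1]
opening: 19.3
finger_force: 59.2
t: 5.8
ee_pos: [462.9, -238.6, 106.3]
eef_rot: [0.991, -0.136, 0.0, 0.0]
ft_force: [1.3, 0.8, 1.0]
opening: 19.4
finger_force: 59.3
```

```bash
python3 -m crank '[{"dp":[0,0,-8],"dr":[0,0,0],"gripper":0.1},{"dp":[0,0,-18],"dr":[0,0,0],"gripper":0.1},{"dp":[0,0,-28],"dr":[0,0,0],"gripper":0.1},{"dp":[0,0,-28],"dr":[0,0,0],"gripper":0.1},{"dp":[0,0,-28],"dr":[0,0,0],"gripper":0.1},{"dp":[0,0,-24],"dr":[0,0,0],"gripper":0.1},{"dp":[0,0,0],"dr":[0,0,0],"gripper":0.1},{"dp":[0,0,0],"dr":[0,0,0],"gripper":0.1},{"dp":[0,0,0],"dr":[0,0,0],"gripper":0.1}]'
python3 - <<'E'
from go import *
rep([472,100,240],-0.03)
# tray fit by rim edges in top0
g=cv2.GaussianBlur(cv2.cvtColor(cv2.imread("pics/top0.png"),cv2.COLOR_BGR2LAB)[...,2],(0,0),1).astype(float)
G=np.hypot(cv2.Sobel(g,6,1,0),cv2.Sobel(g,6,0,1))
from scipy.optimize import minimize
def f(p):
    x,y,th=p[0],p[1],p[2]/100;c,s=np.cos(th),np.sin(th);S=0
    for A,B,z in((70,169,60),):
        P=np.array([proj("top",[x+c*X-s*Y,y+s*X+c*Y,z]) for X,Y in((-A,-B),(-A,B),(A,B),(A,-B))])
        for i in range(4):
            q=(P[i]+(P[(i+1)%4]-P[i])*np.linspace(.03,.97,80)[:,None]).astype(np.float32)
            S+=cv2.remap(G,q[None,:,0].copy(),q[None,:,1].copy(),1).mean()
    return -S
for x0 in([506,199,-3],[500,192,-5],[510,205,0],[505,195,-8]):
    r=minimize(f,x0,method="Nelder-Mead",options=dict(initial_simplex=np.array(x0)+np.array([[0,0,0],[6,0,0],[0,6,0],[0,0,5]])));print(r.x,r.fun)
E
```

```text
t: 6.7
ee_pos: [462.1, -238.2, 239.5]
eef_rot: [0.991, -0.136, -0.001, -0.0]
ft_force: [0.8, -0.2, -1.7]
opening: 19.5
finger_force: 59.1
t 6.7 p [ 462.124 -238.243  239.513] toolyaw -0.273 tilt [-0.001  0.001] F [ 0.78  -0.238 -1.749] open 19.5 ff 59.09970045089722 j6 1.25
dp at present yaw [ -81.777 -328.357   -0.206]
dr [-0.    -0.    -0.243]
dp at new yaw [  -0.274 -338.387   -0.487]
[505.22  201.308  -4.357] -195.252433125128
[504.704 190.242  -4.288] -172.23613211174964
[505.226 201.307  -4.39 ] -195.23037005923112
[505.254 201.303  -4.315] -195.23598734120716
```

```bash
python3 -m crank '[{"dp":[0,-10,0],"dr":[0,0,-0.12],"gripper":0.1},{"dp":[0,-25,0],"dr":[0,0,-0.115],"gripper":0.1},{"dp":[0,-34,0],"dr":[0,0,0],"gripper":0.1},{"dp":[0,-34,0],"dr":[0,0,0],"gripper":0.1},{"dp":[0,-34,0],"dr":[0,0,0],"gripper":0.1},{"dp":[0,-34,0],"dr":[0,0,0],"gripper":0.1},{"dp":[0,-34,0],"dr":[0,0,0],"gripper":0.1},{"dp":[0,-34,0],"dr":[0,0,0],"gripper":0.1},{"dp":[0,-34,0],"dr":[0,0,0],"gripper":0.1},{"dp":[0,-34,0],"dr":[0,0,0],"gripper":0.1}]'
python3 -m crank '[{"dp":[0,-20,0],"dr":[0,0,0],"gripper":0.1},{"dp":[0,0,0],"dr":[0,0,0],"gripper":0.1}]'
cat > rect.py <<'E'
from h import *
T=(505.5,200.7,-0.038)
def w(lx,ly,z):
    c,s=np.cos(T[2]),np.sin(T[2]);return [T[0]+c*lx-s*ly,T[1]+s*lx+c*ly,z]
def rect(im,n,z,S=2.2):
    # columns: ly from +170 (left) to -170 ; rows: lx +75 (top) .. -75
    src=np.float32([proj(n,w(75,170,z)),proj(n,w(75,-170,z)),proj(n,w(-75,-170,z)),proj(n,w(-75,170,z))])
    dst=np.float32([[0,0],[340*S,0],[340*S,150*S],[0,150*S]])
    o=cv2.warpPerspective(im,cv2.getPerspectiveTransform(src,dst),(int(340*S),int(150*S)),flags=2)
    for l in range(-160,161,20):
        x=int((170-l)*S);cv2.line(o,(x,0),(x,8 if l%100 else 20),(255,255,255),1)
    return o
E
python3 - <<'E'
from rect import *
from go import rep
rep([512,290,240],-0.038)
im=cv2.imread("pics/top0.png")
cv2.imwrite("pics/rect0.png",np.vstack([rect(im,"top",46)[:290],rect(im,"top",26)[40:]]))
E
```

```text
t: 7.7
ee_pos: [478.9, 68.9, 239.3]
eef_rot: [1.0, -0.019, -0.001, 0.0]
ft_force: [1.0, 0.3, -1.0]
opening: 19.2
finger_force: 59.0
t: 7.9
ee_pos: [479.7, 89.7, 239.3]
eef_rot: [1.0, -0.018, -0.001, -0.0]
ft_force: [0.7, -0.0, -1.4]
opening: 19.6
finger_force: 59.0
t 7.9 p [479.717  89.695 239.266] toolyaw -0.036 tilt [-0.002  0.   ] F [ 0.677 -0.047 -1.364] open 19.6 ff 59.04037356376648 j6 1.67
dp at present yaw [  25.126 -201.328   -0.739]
dr [0.    0.    0.002]
dp at new yaw [  24.65  -201.387   -0.734]
```

View pics/rect0.png

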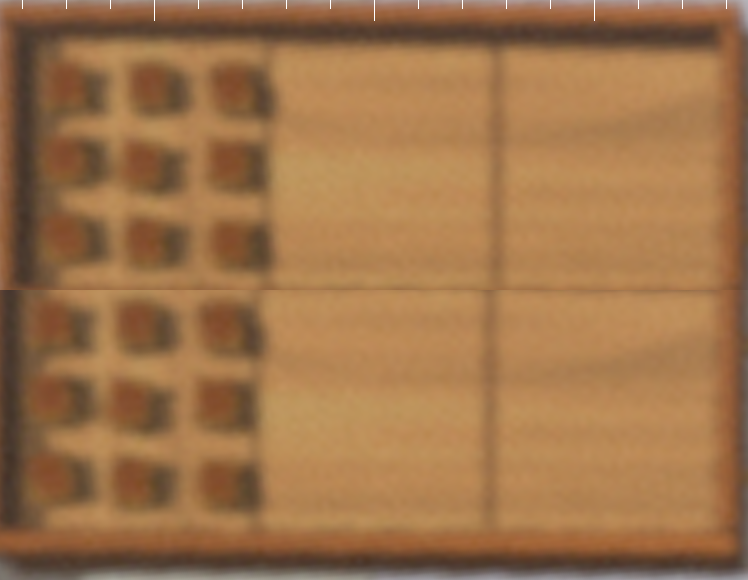

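```bash
python3 -m crank '[{"dp":[3,-28,0],"dr":[0,0,0],"gripper":0.1},{"dp":[3,-28,0],"dr":[0,0,0],"gripper":0.1},{"dp":[3,-28,0],"dr":[0,0,0],"gripper":0.1},{"dp":[3,-28,0],"dr":[0,0,0],"gripper":0.1},{"dp":[3,-28,0],"dr":[0,0,0],"gripper":0.1},{"dp":[3,-28,0],"dr":[0,0,0],"gripper":0.1},{"dp":[4,-26,0],"dr":[0,0,0],"gripper":0.1},{"dp":[0,0,30],"dr":[0,0,0],"gripper":0.1},{"dp":[0,0,30],"dr":[0,0,0],"gripper":0.1},{"dp":[0,0,0],"dr":[0,0,0],"gripper":0.1}]'
python3 - <<'E'
from rect import *
from go import rep
rep(w(0,82,170),-0.038)
im=cv2.imread("pics/top0.png");S=2.2
g=cv2.cvtColor(rect(im,"top",46),cv2.COLOR_BGR2LAB).astype(float)
for nm,rows in(("lx+",(75,105)),("mid",(148,178)),("lx-",(228,258))):
    p=cv2.GaussianBlur(g[rows[0]:rows[1],:,0].mean(0)[None],(0,0),2)[0];d=np.gradient(p)
    ext=[(round(170-(c+.5)/S,1),round(d[c],1)) for c in range(30,300) if (d[c]<d[c-1] and d[c]<=d[c+1] and d[c]<-1.2) or (d[c]>d[c-1] and d[c]>=d[c+1] and d[c]>1.2)]
    print(nm,ext)
cv2.imwrite("pics/s3.png",cv2.resize(cams.grab_frame("scene")[120:240,150:300],None,fx=5,fy=5,interpolation=2))
E
```

```text
t: 8.9
ee_pos: [507.5, 279.2, 176.2]
eef_rot: [1.0, -0.019, -0.004, 0.002]
ft_force: [-1.1, 0.0, -1.5]
opening: 19.5
finger_force: 59.2
t 8.9 p [507.545 279.159 176.199] toolyaw -0.038 tilt [-0.007 -0.003] F [-1.134  0.035 -1.509] open 19.5 ff 59.18208718299866 j6 2.01
dp at present yaw [ 0.979 -3.542  6.18 ]
dr [-0.  0. -0.]
dp at new yaw [ 0.937 -3.52   6.199]
lx+ [(153.9, np.float64(2.9)), (121.1, np.float64(3.4)), (111.1, np.float64(-3.3)), (83.9, np.float64(3.0)), (73.4, np.float64(-2.6)), (54.8, np.float64(-1.6)), (46.1, np.float64(4.0))]
mid [(153.9, np.float64(2.7)), (131.6, np.float64(-1.4)), (122.0, np.float64(2.8)), (112.5, np.float64(-2.0)), (85.7, np.float64(2.7)), (74.8, np.float64(-2.7)), (56.6, np.float64(-1.2)), (48.0, np.float64(4.3))]
lx- [(153.4, np.float64(2.7)), (130.2, np.float64(-1.4)), (121.1, np.float64(3.2)), (112.5, np.float64(-2.7)), (95.2, np.float64(-1.3)), (83.9, np.float64(2.7)), (73.0, np.float64(-2.2)), (57.0, np.float64(-1.2)), (46.6, np.float64(4.3))]
```

View pics/s3.png

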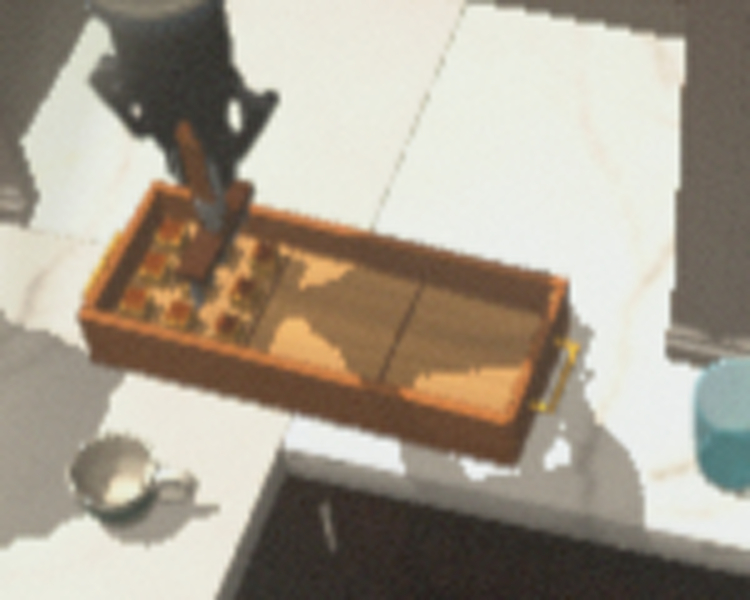

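```bash
python3 -m crank '[{"dp":[1,-3.5,0],"dr":[0,0,0],"gripper":0.1},{"dp":[0,0,0],"dr":[0,0,0],"gripper":0.1},{"dp":[0,0,15],"dr":[0,0,0],"gripper":0.1},{"dp":[0,0,8],"dr":[0,0,0],"gripper":0.1},{"dp":[0,0,0],"dr":[0,0,0],"gripper":0.1},{"dp":[0,0,0],"dr":[0,0,0],"gripper":0.1}]'
python3 -c "
from go import *
from rect import w
rep(w(0,82,126),-0.038)"
```

```text
t: 9.55
ee_pos: [511.1, 284.1, 157.8]
eef_rot: [1.0, -0.019, 0.0, -0.0]
ft_force: [-1.8, 0.3, -2.5]
opening: 19.0
finger_force: 59.3
t 9.55 p [511.072 284.063 157.788] toolyaw -0.038 tilt [0. 0.] F [-1.83   0.331 -2.495] open 19.0 ff 59.31050419807434 j6 2.01
dp at present yaw [-2.41   1.52  31.787]
dr [ 0. -0. -0.]
dp at new yaw [-2.401  1.514 31.788]
```

```bash
python3 -m crank '[{"dp":[-2,1.5,10],"dr":[0,0,0],"gripper":0.1},{"dp":[0,0,10],"dr":[0,0,0],"gripper":0.1},{"dp":[0,0,5],"dr":[0,0,0],"gripper":0.1},{"dp":[0,0,0],"dr":[0,0,0],"gripper":0.1},{"dp":[0,0,0],"dr":[0,0,0],"gripper":0.1}]'
python3 -c "
from go import *
from rect import w
rep(w(0,82,126),-0.038)"
```

```text
t: 10.05
ee_pos: [508.9, 282.6, 132.1]
eef_rot: [1.0, -0.019, -0.0, 0.0]
ft_force: [0.8, 0.1, -1.0]
opening: 19.2
finger_force: 59.3
t 10.05 p [508.853 282.625 132.147] toolyaw -0.038 tilt [-0. -0.] F [ 0.828  0.073 -1.045] open 19.2 ff 59.30955111980438 j6 2.01
dp at present yaw [-0.237 -0.007  6.147]
dr [-0.  0. -0.]
dp at new yaw [-0.238 -0.007  6.147]
```

```bash
python3 -m crank '[{"dp":[0,0,3],"dr":[0,0,0],"gripper":0.1},{"dp":[0,0,1.5],"dr":[0,0,0],"gripper":0.1},{"dp":[0,0,0],"dr":[0,0,0],"gripper":0.1}]' | grep -E "pos|force"
python3 -m crank '[{"dp":[0,0,1],"dr":[0,0,0],"gripper":0.1},{"dp":[0,0,0],"dr":[0,0,0],"gripper":0.1}]'| grep -E "pos|force"
python3 -m crank '[{"dp":[0,0,0.5],"dr":[0,0,0],"gripper":0.1},{"dp":[0,0,0],"dr":[0,0,0],"gripper":0.1}]'| grep -E "pos|force"
```

```text
ee_pos: [508.8, 282.6, 127.7]
ft_force: [0.6, -0.1, -2.0]
finger_force: 59.3
ee_pos: [508.8, 282.6, 126.8]
ft_force: [0.6, 0.2, -1.1]
finger_force: 59.3
ee_pos: [508.9, 282.6, 126.4]
ft_force: [0.3, 0.3, 1.0]
finger_force: 59.4
```

```bash
python3 -m crank '[{"dp":[0,0,0.5],"dr":[0,0,0],"gripper":0.1},{"dp":[0,0,0],"dr":[0,0,0],"gripper":0.1}]'| grep -E "pos|force"
python3 -m crank '[{"dp":[0,1,0],"dr":[0,0,0],"gripper":0.1},{"dp":[0,2,0],"dr":[0,0,0],"gripper":0.1},{"dp":[0,2,0],"dr":[0,0,0],"gripper":0.1}]'| grep -E "pos|force"
python3 -m crank '[{"dp":[0,2.5,0],"dr":[0,0,0],"gripper":0.1},{"dp":[0,2.5,0],"dr":[0,0,0],"gripper":0.1}]'| grep -E "pos|force"
```

```text
ee_pos: [508.9, 282.7, 125.9]
ft_force: [-1.4, 0.6, 2.2]
finger_force: 59.7
ee_pos: [508.9, 277.7, 125.9]
ft_force: [0.2, 3.0, 2.5]
finger_force: 59.7
ee_pos: [508.6, 272.5, 125.9]
ft_force: [-0.3, 2.3, 2.6]
finger_force: 59.7
```

```bash
python3 -m crank '[{"dp":[0,2.5,0.2],"dr":[0,0,0],"gripper":0.1},{"dp":[0,2.5,0],"dr":[0,0,0],"gripper":0.1},{"dp":[0,2.5,0],"dr":[0,0,0],"gripper":0.1}]'| grep -E "pos|ft"
python3 -m crank '[{"dp":[0,2.5,0],"dr":[0,0,0],"gripper":0.1},{"dp":[0,2.5,0],"dr":[0,0,0],"gripper":0.1},{"dp":[0,2.5,0],"dr":[0,0,0],"gripper":0.1}]'| grep -E "pos|ft"
python3 -m crank '[{"dp":[0,2.5,0],"dr":[0,0,0],"gripper":0.1},{"dp":[0,2.5,0],"dr":[0,0,0],"gripper":0.1}]'| grep -E "pos|ft"
python3 -m crank '[{"dp":[0,0,0],"dr":[0,0,0],"gripper":0.1}]'| grep -E "pos|ft"
```

```text
ee_pos: [508.3, 265.0, 125.7]
ft_force: [1.0, 3.3, 3.5]
ee_pos: [507.9, 257.5, 125.6]
ft_force: [0.1, 3.6, 4.5]
ee_pos: [507.7, 252.4, 125.6]
ft_force: [0.6, 3.8, 3.1]
ee_pos: [507.7, 252.2, 125.6]
ft_force: [0.6, 1.4, 3.2]
```

```bash
python3 -m crank '[{"dp":[0,2.5,0],"dr":[0,0,0],"gripper":0.1},{"dp":[0,2.5,0],"dr":[0,0,0],"gripper":0.1},{"dp":[0,0,0],"dr":[0,0,0],"gripper":0.1}]'| grep -E "pos|ft"
python3 -m crank '[{"dp":[0,0,0],"dr":[0,0,0],"gripper":0.1}]'| grep -E "pos|ft"
```

```text
ee_pos: [507.4, 247.2, 125.5]
ft_force: [-0.0, 1.2, 2.6]
ee_pos: [507.4, 247.4, 125.5]
ft_force: [0.0, 0.8, 3.5]
```

```bash
python3 -m crank '[{"dp":[0,2.5,0],"dr":[0,0,0],"gripper":0.1},{"dp":[0,2.5,0],"dr":[0,0,0],"gripper":0.1},{"dp":[0,0,0],"dr":[0,0,0],"gripper":0.1}]'| grep -E "pos|ft"
python3 -m crank '[{"dp":[0,0,0],"dr":[0,0,0],"gripper":0.1}]'| grep -E "pos|ft"
```

```text
ee_pos: [507.2, 242.3, 125.5]
ft_force: [-0.3, 1.9, 2.1]
ee_pos: [507.2, 242.4, 125.5]
ft_force: [-0.5, 0.9, 0.8]
```

```bash
python3 -m crank '[{"dp":[0,1,0.35],"dr":[0,0,0],"gripper":0.1},{"dp":[0,2.5,0.12],"dr":[0,0,0],"gripper":0.1},{"dp":[0,2.5,0.12],"dr":[0,0,0],"gripper":0.1},{"dp":[0,0,0],"dr":[0,0,0],"gripper":0.1}]'| grep -E "pos|ft"
python3 -m crank '[{"dp":[0,0,0],"dr":[0,0,0],"gripper":0.1}]'| grep -E "pos|ft"
```

```text
ee_pos: [507.1, 236.3, 125.0]
ft_force: [0.0, 2.3, 3.2]
ee_pos: [507.1, 236.4, 125.0]
ft_force: [0.4, 0.8, 3.4]
```

```bash
python3 -m crank '[{"dp":[0,2.5,0.11],"dr":[0,0,0],"gripper":0.1},{"dp":[0,2.5,0.11],"dr":[0,0,0],"gripper":0.1},{"dp":[0,2.5,0.11],"dr":[0,0,0],"gripper":0.1},{"dp":[0,2.5,0.11],"dr":[0,0,0],"gripper":0.1}]'| grep -E "pos|ft"
python3 -m crank '[{"dp":[0,0,0],"dr":[0,0,0],"gripper":0.1}]'| grep -E "pos|ft"
python3 -m crank '[{"dp":[0,0,0],"dr":[0,0,0],"gripper":0.1}]'| grep -E "pos|ft"
```

```text
ee_pos: [506.7, 226.5, 124.6]
ft_force: [0.4, 3.5, 3.8]
ee_pos: [506.7, 226.2, 124.5]
ft_force: [0.1, 1.0, 3.2]
ee_pos: [506.6, 226.4, 124.5]
ft_force: [0.3, 0.3, 3.6]
```

```bash
python3 -m crank '[{"dp":[0,2.5,0.11],"dr":[0,0,0],"gripper":0.1},{"dp":[0,2.5,0.11],"dr":[0,0,0],"gripper":0.1},{"dp":[0,2.5,0.11],"dr":[0,0,0],"gripper":0.1},{"dp":[0,2.5,0.11],"dr":[0,0,0],"gripper":0.1}]'| grep -E "pos|ft"
python3 -m crank '[{"dp":[0,2.5,0.11],"dr":[0,0,0],"gripper":0.1},{"dp":[0,2.5,0.11],"dr":[0,0,0],"gripper":0.1},{"dp":[0,2.5,0.11],"dr":[0,0,0],"gripper":0.1},{"dp":[0,2.5,0.11],"dr":[0,0,0],"gripper":0.1}]'| grep -E "pos|ft"
python3 -m crank '[{"dp":[0,0,0],"dr":[0,0,0],"gripper":0.1}]'| grep -E "pos|ft"
```

```text
ee_pos: [506.3, 216.5, 124.1]
ft_force: [0.6, 2.8, 4.1]
ee_pos: [505.9, 206.5, 123.7]
ft_force: [0.2, 3.1, 3.8]
ee_pos: [505.9, 206.2, 123.7]
ft_force: [0.1, 0.6, 3.5]
```

```bash
python3 -m crank '[{"dp":[0,2.5,0.11],"dr":[0,0,0],"gripper":0.1},{"dp":[0,2.5,0.11],"dr":[0,0,0],"gripper":0.1},{"dp":[0,2.5,0.11],"dr":[0,0,0],"gripper":0.1},{"dp":[0,2.5,0.11],"dr":[0,0,0],"gripper":0.1},{"dp":[0,2.5,0.11],"dr":[0,0,0],"gripper":0.1},{"dp":[0,2.5,0.1],"dr":[0,0,0],"gripper":0.1}]'| grep -E "pos|ft"
python3 -m crank '[{"dp":[0,2.5,0.11],"dr":[0,0,0],"gripper":0.1},{"dp":[0,2.5,0.11],"dr":[0,0,0],"gripper":0.1},{"dp":[0,2.5,0.11],"dr":[0,0,0],"gripper":0.1},{"dp":[0,2.5,0.11],"dr":[0,0,0],"gripper":0.1},{"dp":[0,2.5,0.1],"dr":[0,0,0],"gripper":0.1}]'| grep -E "pos|ft"
python3 -m crank '[{"dp":[0,0,0],"dr":[0,0,0],"gripper":0.1}]'| grep -E "pos|ft"
```

```text
ee_pos: [505.3, 191.5, 123.0]
ft_force: [0.5, 3.9, 4.4]
ee_pos: [504.9, 179.0, 122.5]
ft_force: [2.0, 4.2, 4.0]
ee_pos: [504.8, 178.8, 122.4]
ft_force: [0.8, 0.8, 3.9]
```

```bash
python3 -m crank '[{"dp":[0,2.5,0.1],"dr":[0,0,0],"gripper":0.1},{"dp":[0,2.5,0.1],"dr":[0,0,0],"gripper":0.1},{"dp":[0,2.5,0.1],"dr":[0,0,0],"gripper":0.1},{"dp":[0,2.5,0.11],"dr":[0,0,0],"gripper":0.1},{"dp":[0,2.5,0.1],"dr":[0,0,0],"gripper":0.1},{"dp":[0,2.5,0.1],"dr":[0,0,0],"gripper":0.1}]'| grep -E "pos|ft"
python3 -m crank '[{"dp":[0,2.5,0.11],"dr":[0,0,0],"gripper":0.1},{"dp":[0,2.5,0.1],"dr":[0,0,0],"gripper":0.1},{"dp":[0,2.5,0.11],"dr":[0,0,0],"gripper":0.1},{"dp":[0,2.5,0.1],"dr":[0,0,0],"gripper":0.1},{"dp":[0,2.5,0.1],"dr":[0,0,0],"gripper":0.1}]'| grep -E "pos|ft"
python3 -m crank '[{"dp":[0,0,0],"dr":[0,0,0],"gripper":0.1}]'| grep -E "pos|ft"
```

```text
ee_pos: [504.3, 164.0, 121.9]
ft_force: [0.5, 4.5, 4.2]
ee_pos: [503.8, 151.5, 121.3]
ft_force: [0.6, 3.7, 4.2]
ee_pos: [503.8, 151.3, 121.3]
ft_force: [0.5, 0.9, 4.7]
```

```bash
python3 -m crank '[{"dp":[0,2.5,0.09],"dr":[0,0,0],"gripper":0.1},{"dp":[0,2.5,0.1],"dr":[0,0,0],"gripper":0.1},{"dp":[0,2.5,0.09],"dr":[0,0,0],"gripper":0.1},{"dp":[0,2.5,0.1],"dr":[0,0,0],"gripper":0.1},{"dp":[0,2.5,0.1],"dr":[0,0,0],"gripper":0.1},{"dp":[0,2.5,0.1],"dr":[0,0,0],"gripper":0.1},{"dp":[0,2.5,0.1],"dr":[0,0,0],"gripper":0.1},{"dp":[0,2.5,0.1],"dr":[0,0,0],"gripper":0.1}]'| grep -E "pos|ft"
python3 -m crank '[{"dp":[0,2.5,0.1],"dr":[0,0,0],"gripper":0.1},{"dp":[0,2.5,0.1],"dr":[0,0,0],"gripper":0.1},{"dp":[0,2.5,0.11],"dr":[0,0,0],"gripper":0.1},{"dp":[0,2.5,0.1],"dr":[0,0,0],"gripper":0.1},{"dp":[0,2.5,0.1],"dr":[0,0,0],"gripper":0.1},{"dp":[0,2.5,0.1],"dr":[0,0,0],"gripper":0.1},{"dp":[0,2.5,0.1],"dr":[0,0,0],"gripper":0.1}]'| grep -E "pos|ft"
python3 -m crank '[{"dp":[0,0,0],"dr":[0,0,0],"gripper":0.1}]'| grep -E "^t|pos|ft"
```

```text
ee_pos: [503.1, 131.5, 120.6]
ft_force: [0.4, 3.8, 4.8]
ee_pos: [502.4, 114.0, 119.8]
ft_force: [0.4, 4.0, 4.5]
t: 19.15
ee_pos: [502.4, 113.8, 119.8]
ft_force: [-0.4, 1.2, 3.8]
```

```bash
python3 -m crank '[{"dp":[0,-2,-3],"dr":[0,0,0],"gripper":0.1},{"dp":[0,0,-16],"dr":[0,0,0],"gripper":0.1},{"dp":[0,0,-20],"dr":[0,0,0],"gripper":0.1},{"dp":[0,0,-13],"dr":[0,0,0],"gripper":0.1},{"dp":[0,-25,0],"dr":[0,0,0],"gripper":0.1},{"dp":[0,-30,0],"dr":[0,0,0],"gripper":0.1},{"dp":[0,-30,0],"dr":[0,0,0],"gripper":0.1},{"dp":[0,-30,0],"dr":[0,0,0],"gripper":0.1},{"dp":[0,-30,0],"dr":[0,0,0],"gripper":0.1},{"dp":[0,-30,0],"dr":[0,0,0],"gripper":0.1}]'|grep -E "pos|ft"
python3 -m crank '[{"dp":[0,-25,0],"dr":[0,0,0],"gripper":0.1},{"dp":[0,-4,0],"dr":[0,0,0],"gripper":0.1},{"dp":[0,0,0],"dr":[0,0,0],"gripper":0.1},{"dp":[0,0,0],"dr":[0,0,0],"gripper":0.1}]'|grep -E "pos|ft"
python3 -c "
from go import *
from rect import w,rect
rep(w(0,119.5,126),-0.038)
cv2.imwrite('pics/s4.png',cv2.resize(cams.grab_frame('scene')[120:240,150:300],None,fx=5,fy=5,interpolation=2))
"
```

```text
ee_pos: [508.6, 292.2, 171.6]
ft_force: [0.4, -1.0, -1.3]
ee_pos: [510.0, 319.2, 171.7]
ft_force: [0.9, 0.2, -0.9]
t 20.55 p [509.974 319.209 171.655] toolyaw -0.038 tilt [-0.001 -0.001] F [ 0.855  0.16  -0.903] open 19.1 ff 59.158446192741394 j6 2.07
dp at present yaw [ 0.063 -0.946 45.654]
dr [-0.  0. -0.]
dp at new yaw [ 0.031 -0.906 45.655]
```

View pics/s4.png

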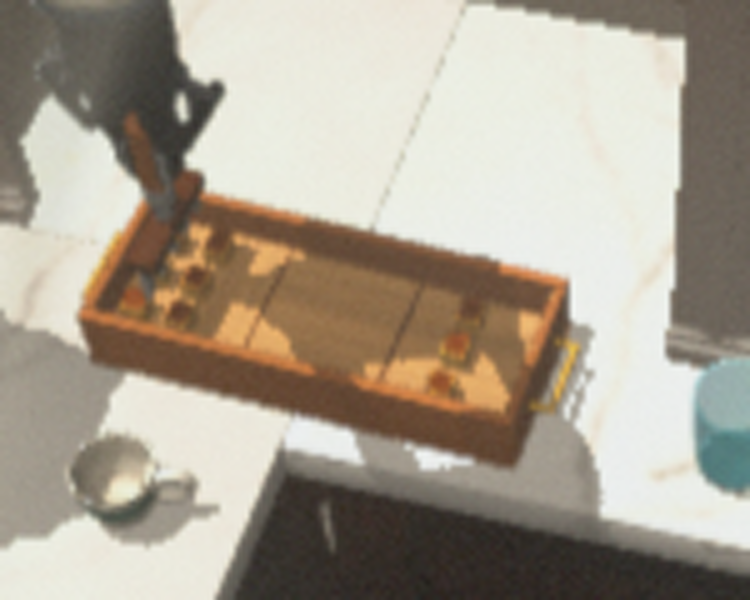

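```bash
python3 -m crank '[{"dp":[0,-0.5,10],"dr":[0,0,0],"gripper":0.1},{"dp":[0,0,12],"dr":[0,0,0],"gripper":0.1},{"dp":[0,0,10],"dr":[0,0,0],"gripper":0.1},{"dp":[0,0,0],"dr":[0,0,0],"gripper":0.1}]'|grep -E "pos|ft"
python3 -m crank '[{"dp":[0,0,4],"dr":[0,0,0],"gripper":0.1},{"dp":[0,0,4],"dr":[0,0,0],"gripper":0.1},{"dp":[0,0,0],"dr":[0,0,0],"gripper":0.1}]'|grep -E "pos|ft"
python3 -m crank '[{"dp":[0,0,3],"dr":[0,0,0],"gripper":0.1},{"dp":[0,0,1.5],"dr":[0,0,0],"gripper":0.1},{"dp":[0,0,0],"dr":[0,0,0],"gripper":0.1}]'|grep -E "pos|ft"
```

```text
ee_pos: [509.4, 319.9, 137.8]
ft_force: [0.1, 0.5, -1.4]
ee_pos: [510.1, 320.5, 131.4]
ft_force: [0.3, 0.7, -1.6]
ee_pos: [510.2, 320.6, 127.2]
ft_force: [-0.3, -1.3, -0.7]
```

```bash
python3 -m crank '[{"dp":[0,0,1],"dr":[0,0,0],"gripper":0.1},{"dp":[0,0,0.2],"dr":[0,0,0],"gripper":0.1},{"dp":[0,0,0],"dr":[0,0,0],"gripper":0.1}]'|grep -E "pos|ft"
python3 -m crank '[{"dp":[0,2,0],"dr":[0,0,0],"gripper":0.1},{"dp":[0,3,0],"dr":[0,0,0],"gripper":0.1},{"dp":[0,3,0],"dr":[0,0,0],"gripper":0.1},{"dp":[0,3,0],"dr":[0,0,0],"gripper":0.1},{"dp":[0,3,0],"dr":[0,0,0],"gripper":0.1}]'|grep -E "pos|ft"
python3 -m crank '[{"dp":[0,3,0],"dr":[0,0,0],"gripper":0.1},{"dp":[0,3,0],"dr":[0,0,0],"gripper":0.1},{"dp":[0,3,0],"dr":[0,0,0],"gripper":0.1},{"dp":[0,3,0],"dr":[0,0,0],"gripper":0.1},{"dp":[0,3,0],"dr":[0,0,0],"gripper":0.1}]'|grep -E "pos|ft"
```

```text
ee_pos: [510.4, 320.6, 126.3]
ft_force: [-1.2, 0.4, 0.3]
ee_pos: [509.8, 306.4, 126.3]
ft_force: [-0.5, 1.6, 0.6]
ee_pos: [509.2, 291.4, 126.2]
ft_force: [0.5, 2.1, 2.0]
```

```bash
python3 -m crank '[{"dp":[0,3,0.25],"dr":[0,0,0],"gripper":0.1},{"dp":[0,3,0],"dr":[0,0,0],"gripper":0.1},{"dp":[0,3,0],"dr":[0,0,0],"gripper":0.1},{"dp":[0,3,0],"dr":[0,0,0],"gripper":0.1},{"dp":[0,3,0],"dr":[0,0,0],"gripper":0.1},{"dp":[0,3,0],"dr":[0,0,0],"gripper":0.1},{"dp":[0,3,0],"dr":[0,0,0],"gripper":0.1}]'|grep -E "pos|ft"
python3 -m crank '[{"dp":[0,3,0],"dr":[0,0,0],"gripper":0.1},{"dp":[0,3,0],"dr":[0,0,0],"gripper":0.1},{"dp":[0,3,0],"dr":[0,0,0],"gripper":0.1},{"dp":[0,3,0],"dr":[0,0,0],"gripper":0.1},{"dp":[0,3,0],"dr":[0,0,0],"gripper":0.1},{"dp":[0,3,0],"dr":[0,0,0],"gripper":0.1}]'|grep -E "pos|ft"
python3 -m crank '[{"dp":[0,3,0.11],"dr":[0,0,0],"gripper":0.1},{"dp":[0,3,0.13],"dr":[0,0,0],"gripper":0.1},{"dp":[0,3,0.13],"dr":[0,0,0],"gripper":0.1},{"dp":[0,3,0.13],"dr":[0,0,0],"gripper":0.1},{"dp":[0,3,0.13],"dr":[0,0,0],"gripper":0.1}]'|grep -E "pos|ft"
```

```text
ee_pos: [508.4, 270.4, 125.9]
ft_force: [0.1, 2.6, 2.1]
ee_pos: [507.7, 252.3, 125.9]
ft_force: [-0.3, 2.3, 2.3]
ee_pos: [507.1, 237.4, 125.3]
ft_force: [0.5, 2.7, 2.4]
```

```bash
python3 -m crank '[{"dp":[0,3,0.13],"dr":[0,0,0],"gripper":0.1},{"dp":[0,3,0.13],"dr":[0,0,0],"gripper":0.1},{"dp":[0,3,0.13],"dr":[0,0,0],"gripper":0.1},{"dp":[0,3,0.13],"dr":[0,0,0],"gripper":0.1},{"dp":[0,3,0.13],"dr":[0,0,0],"gripper":0.1},{"dp":[0,3,0.13],"dr":[0,0,0],"gripper":0.1},{"dp":[0,3,0.13],"dr":[0,0,0],"gripper":0.1},{"dp":[0,0,0],"dr":[0,0,0],"gripper":0.1}]'|grep -E "pos|ft"
python3 -m crank '[{"dp":[0,-2,-3],"dr":[0,0,0],"gripper":0.1},{"dp":[0,0,-20],"dr":[0,0,0],"gripper":0.1},{"dp":[0,0,-30],"dr":[0,0,0],"gripper":0.1},{"dp":[0,0,-30],"dr":[0,0,0],"gripper":0.1},{"dp":[0,0,-32],"dr":[0,0,0],"gripper":0.1},{"dp":[0,0,0],"dr":[0,0,0],"gripper":0.1},{"dp":[0,0,0],"dr":[0,0,0],"gripper":0.1}]'|grep -E "pos|ft"
python3 -c "
from go import *
rep([468,-120,240],-0.038)
cv2.imwrite('pics/s5.png',cv2.resize(cams.grab_frame('scene')[120:240,150:300],None,fx=5,fy=5,interpolation=2))
"
```

```text
ee_pos: [506.3, 216.2, 124.4]
ft_force: [0.2, 0.8, 2.6]
ee_pos: [506.3, 218.7, 239.5]
ft_force: [-0.4, -0.2, -2.3]
t 26.2 p [506.267 218.713 239.535] toolyaw -0.038 tilt [ 0.001 -0.   ] F [-0.415 -0.177 -2.261] open 19.4 ff 59.62831377983093 j6 1.91
dp at present yaw [-25.35  339.924  -0.476]
dr [ 0.  0. -0.]
dp at new yaw [-25.371 339.922  -0.465]
```

View pics/s5.png

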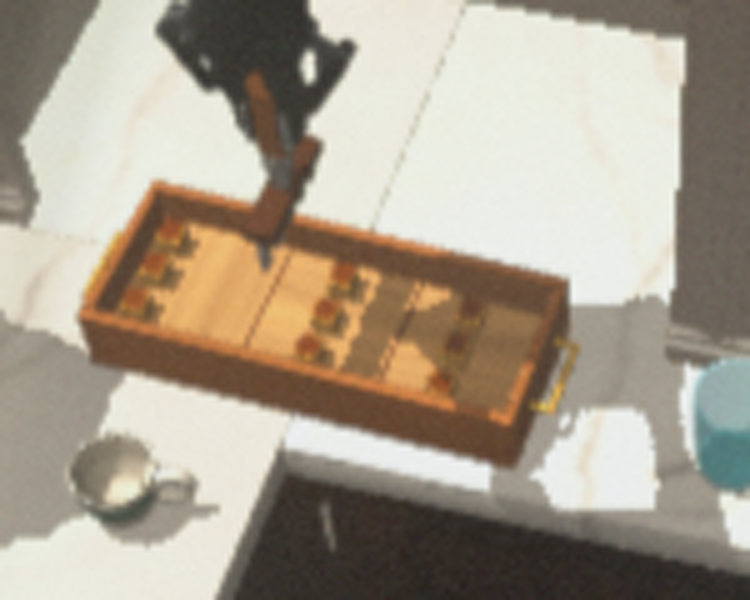

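```bash
python3 -m crank '[{"dp":[-3,20,0],"dr":[0,0,0],"gripper":0.1},{"dp":[-5,34,0],"dr":[0,0,0],"gripper":0.1},{"dp":[-5,34,0],"dr":[0,0,0],"gripper":0.1},{"dp":[-5,34,0],"dr":[0,0,0],"gripper":0.1},{"dp":[-5,34,0],"dr":[0,0,0],"gripper":0.1},{"dp":[-3,34,0],"dr":[0,0,0],"gripper":0.1},{"dp":[0,34,0],"dr":[0,0,0],"gripper":0.1},{"dp":[0,34,0],"dr":[0,0,0],"gripper":0.1},{"dp":[0,34,0],"dr":[0,0,0],"gripper":0.1},{"dp":[0,34,0],"dr":[0,0,0],"gripper":0.1}]'|grep -E "pos|ft"
python3 -m crank '[{"dp":[0,34,0],"dr":[0,0,0],"gripper":0.1},{"dp":[0,34,0],"dr":[0,0,0],"gripper":0.1},{"dp":[0,34,0],"dr":[0,0,0],"gripper":0.1},{"dp":[0,26,0],"dr":[0,0,0],"gripper":0.1},{"dp":[0,0,0],"dr":[0,0,0.12],"gripper":0.1},{"dp":[0,0,0],"dr":[0,0,0.115],"gripper":0.1},{"dp":[0,0,0],"dr":[0,0,0],"gripper":0.1},{"dp":[0,0,0],"dr":[0,0,0],"gripper":0.1}]'|grep -E "pos|ft"
python3 -c "
from go import *
rep([462.9,-238.6,106.3],-0.273)"
```

```text
ee_pos: [467.0, -107.2, 238.0]
ft_force: [-0.4, 0.4, -1.9]
ee_pos: [462.7, -233.7, 238.5]
ft_force: [0.2, 0.6, -1.5]
t 28.05 p [ 462.681 -233.662  238.463] toolyaw -0.27 tilt [-0.002  0.001] F [ 0.238  0.649 -1.523] open 19.4 ff 59.55451726913452 j6 1.26
dp at present yaw [  1.757   4.769 132.158]
dr [0.    0.    0.003]
dp at new yaw [  1.542   4.696 132.163]
```

```bash
python3 -m crank '[{"dp":[1.6,4.7,0],"dr":[0,0,0.003],"gripper":0.1},{"dp":[0,0,20],"dr":[0,0,0],"gripper":0.1},{"dp":[0,0,25],"dr":[0,0,0],"gripper":0.1},{"dp":[0,0,25],"dr":[0,0,0],"gripper":0.1},{"dp":[0,0,15],"dr":[0,0,0],"gripper":0.1},{"dp":[0,0,0],"dr":[0,0,0],"gripper":0.1},{"dp":[0,0,0],"dr":[0,0,0],"gripper":0.1}]'|grep -E "pos|ft"
python3 -c "
from go import *
rep([462.9,-238.6,106.3],-0.273)
cv2.imwrite('pics/s6.png',cv2.resize(cams.grab_frame('scene')[160:260,270:390],None,fx=6,fy=6,interpolation=2))"
```

```text
ee_pos: [463.5, -239.2, 154.7]
ft_force: [0.5, 0.3, -0.7]
t 28.75 p [ 463.518 -239.161  154.666] toolyaw -0.275 tilt [-0. -0.] F [ 0.509  0.26  -0.665] open 19.4 ff 59.485750794410706 j6 1.26
dp at present yaw [-0.744 -0.373 48.366]
dr [-0.     0.    -0.002]
dp at new yaw [-0.747 -0.373 48.366]
```

View pics/s6.png

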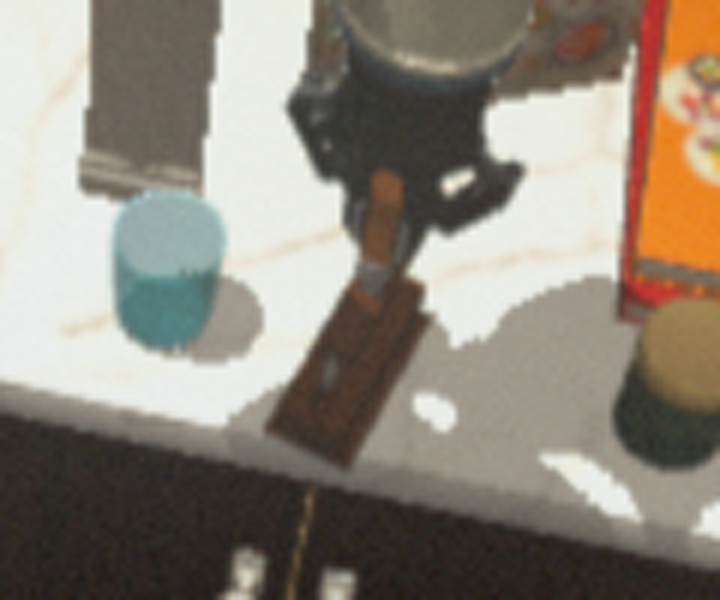

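Rake is aligned above the rest (grip at crop (380,215)); lowering gently with force checks.

```bash
python3 -m crank '[{"dp":[-0.7,-0.4,6],"dr":[0,0,0],"gripper":0.1},{"dp":[0,0,8],"dr":[0,0,0],"gripper":0.1},{"dp":[0,0,4],"dr":[0,0,0],"gripper":0.1},{"dp":[0,0,2],"dr":[0,0,0],"gripper":0.1},{"dp":[0,0,0],"dr":[0,0,0],"gripper":0.1}]'|grep -E "pos|ft"
python3 -m crank '[{"dp":[0,0,3],"dr":[0,0,0],"gripper":0.1},{"dp":[0,0,3],"dr":[0,0,0],"gripper":0.1},{"dp":[0,0,0],"dr":[0,0,0],"gripper":0.1}]'|grep -E "pos|ft"

```

```text
ee_pos: [462.7, -238.3, 134.1]
ft_force: [0.2, -0.2, -1.4]
ee_pos: [462.6, -238.3, 128.0]
ft_force: [0.2, -0.4, -0.9]
```

```bash
python3 -m crank '[{"dp":[0,0,6],"dr":[0,0,0],"gripper":0.1},{"dp":[0,0,6],"dr":[0,0,0],"gripper":0.1},{"dp":[0,0,4],"dr":[0,0,0],"gripper":0.1},{"dp":[0,0,3],"dr":[0,0,0],"gripper":0.1},{"dp":[0,0,0],"dr":[0,0,0],"gripper":0.1}]'|grep -E "pos|ft"
python3 -m crank '[{"dp":[0,0,1.5],"dr":[0,0,0],"gripper":0.1},{"dp":[0,0,0],"dr":[0,0,0],"gripper":0.1}]'|grep -E "pos|ft"

```

```text
ee_pos: [462.6, -238.3, 108.9]
ft_force: [-0.2, -0.1, -1.7]
ee_pos: [462.8, -238.4, 107.8]
ft_force: [-1.0, -0.4, -1.4]
```

```bash
python3 -m crank '[{"dp":[0,0,1],"dr":[0,0,0],"gripper":0.1},{"dp":[0,0,0],"dr":[0,0,0],"gripper":0.1}]'|grep -E "pos|ft"
python3 -m crank '[{"dp":[0,0,0.5],"dr":[0,0,0],"gripper":0.1},{"dp":[0,0,0],"dr":[0,0,0],"gripper":0.1}]'|grep -E "pos|ft"
```

```text
ee_pos: [462.8, -238.4, 106.9]
ft_force: [-0.8, -0.1, -1.3]
ee_pos: [462.8, -238.4, 106.4]
ft_force: [0.3, 0.6, -1.0]
```

```bash
python3 -m crank '[{"dp":[0,0,0.4],"dr":[0,0,0],"gripper":0.1},{"dp":[0,0,0],"dr":[0,0,0],"gripper":0.1}]'|grep -E "pos|ft"
python3 -m crank '[{"dp":[0,0,0],"dr":[0,0,0],"gripper":0.3},{"dp":[0,0,0],"dr":[0,0,0],"gripper":0.4},{"dp":[0,0,0],"dr":[0,0,0],"gripper":0.7},{"dp":[0,0,0],"dr":[0,0,0],"gripper":1},{"dp":[0,0,0],"dr":[0,0,0],"gripper":1},{"dp":[0,0,0],"dr":[0,0,0],"gripper":1}]'|grep -E "pos|ft|open"
python3 -m crank '[{"dp":[0,0,-10],"dr":[0,0,0],"gripper":1},{"dp":[0,0,-20],"dr":[0,0,0],"gripper":1},{"dp":[0,0,-30],"dr":[0,0,0],"gripper":1},{"dp":[0,0,-30],"dr":[0,0,0],"gripper":1},{"dp":[0,0,-30],"dr":[0,0,0],"gripper":1},{"dp":[0,0,-20],"dr":[0,0,0],"gripper":1},{"dp":[0,0,0],"dr":[0,0,0],"gripper":1}]'|grep -E "^t|pos|ft|open"
python3 -c "
from h import *
cv2.imwrite('pics/s7.png',cv2.resize(cams.grab_frame('scene')[130:290,150:420],None,fx=2.95,fy=2.95,interpolation=2))"
```

```text
ee_pos: [462.8, -238.4, 106.1]
ft_force: [0.8, -0.6, 1.7]
ee_pos: [462.8, -238.4, 106.0]
ft_force: [-0.2, 0.2, -0.6]
opening: 85.4
t: 32.2
ee_pos: [463.8, -239.1, 249.4]
ft_force: [0.1, 0.2, -0.9]
opening: 85.8
```

View pics/s7.png

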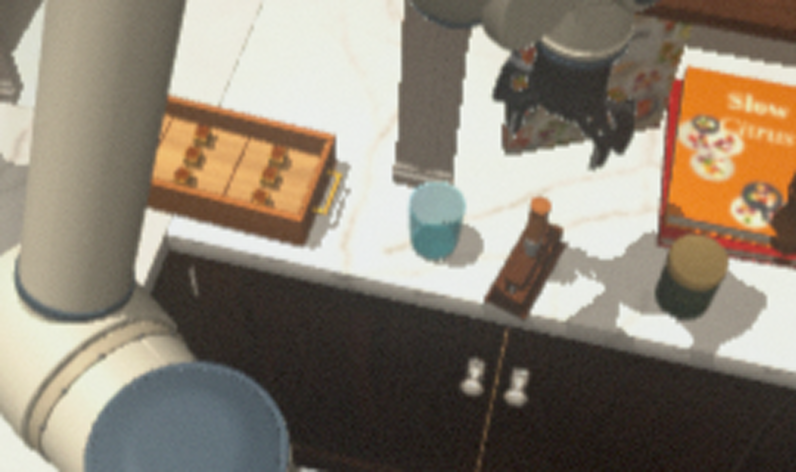

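The rake stands upright in its rest, at crop (540,205) to (525,270), the same as before. The gripper is clear, and the glass (437,220) and tin (692,275) are where they were.

```bash
python3 -c "
from workcell import hand_in
print(hand_in())"
```

```text
the job is handed in; nothing more can be done
None
```

The rusks are raked out in a single layer, three in each third of the tray. The rake is back upright in its rest, the tin, cup and glass were left alone, and I handed the job in at about 32 s.

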